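# Load a drive with the enclosure's lid lever

## Task

An orange drive waits on the chute behind the silver drive enclosure, held back by the closed lid. With the fingertips press the blue lever all the way down so the lid lifts fully, keep it down until the drive has slid home into the bay and lies still, then let the lever up slowly so the lid closes fully without slamming, and move clear. Touch neither the lid nor the drive, do not lift anything, and leave the other things on the desk where they are.

Things in the scene. Friction and masses are not known exactly. Their poses are not given: they have to be found in the camera images.
- enclosure: Silver drive enclosure, fixed to the desk: a metal box 110 mm deep (x -65 to 45 mm), 125 mm wide (y) and 88 mm high, with a lid on top and an inclined open chute, 65 mm wide, rising from inside it out of its rear (+x) side to x = 125 mm, about 130 mm high. Origin at the desk surface; x axis from the lever side (front) to the chute side (rear), y across, z up. Front wall 78 mm high. Chute slope 28 degrees, slippery. It stands at a different place and yaw each time.
- lever (a joint): Lever angle, rad: 0 at rest (paddle up), 0.45 fully down at its stop. Horizontal pivot along the enclosure's y at x = -72 mm, z = 55 mm. A spring and the lid's weight push it back up: about 3 N at the paddle to start it, about 4 N fully down; let go, it flies up and the lid slams.
- lever_pad (a point): Centre of the top face of the lever's blue paddle, a plate 40 mm (along x) by 70 mm (along y), 6 mm thick, 85 mm in front of the pivot (x = -155 mm in the enclosure's frame). At rest its top is 75 mm above the desk and leans up 0.2 rad towards the front; it sinks about 38 mm, to about 37 mm above the desk, when fully down, almost straight down. Press here from above. The point turns with the lever.
- lid_hinge (a joint): Lid angle, rad: 0 shut, 0.9 fully open (linked: twice the lever angle). Hinged along the enclosure's y at its front edge (x = -60 mm, z = 80 mm); the rear edge rises. Easing the lever up over 2 s or more shuts it gently.
- lid: The lid: a clear plate with dark frame, 99 mm by 120 mm by 5 mm, with a 50 mm wide lip hanging at its rear edge that holds back the drive. Origin on the hinge axis, axes as the enclosure's when shut.
- drive: The waiting orange drive, 70 x 50 x 12 mm, about 80 g, loose on the chute, its lower end against the lid's lip. Origin: the point at the middle of its underside, on the chute floor. Slides down about 103 mm along the chute, by its own weight, as soon as the lid is up. Axes as the enclosure's, so they stay level while it lies on the chute.
- bay_home (a point): Where the drive's origin lies when it is home against the stop in the bay (fixed to the enclosure, 19 mm in front of its origin, 38 mm above the desk).
- drive_b: Spare orange drive 70 x 50 x 12 mm standing on end (70 mm tall) on the black pad; origin at its foot. Bystander.
- drive_c: Second spare orange drive standing on end on the black pad, like the first. Bystander.
- pen_holder: Glass pen holder, 72 mm across, 100 mm high, pens up to 150 mm; origin under its centre. Bystander.
- mug: Blue mug, 80 mm across, 92 mm high; origin under its centre. Bystander.
- notes: Yellow note block 76 x 76 x 42 mm; origin under its centre. Bystander.
- screwdriver: Screwdriver 160 mm long lying flat; origin under its middle. Bystander.
There are look-alikes about, which are no part of the job. Of the things shaped like the drive, the orange one is meant.

How it is judged:
By the outcome, as a careful person would: the job done as asked, in the order asked, and still so for the second after the job is handed in, with the robot touching nothing.
It also fails if it takes over 42 s, if anything falls off the work surface, if the arm or the gripper's body presses on something with over 40 N, if the wrist force passes 120 N, or if a joint passes its speed limit or range.

## Robot

A 6-joint arm with a two-finger parallel gripper is mounted at the origin on the work surface. World frame = base frame: x ahead of the robot, y to its left, z up, the work surface at z = 0. Lengths are in m, angles in rad, forces in N, time in s.
With the tool pointing down it reaches from about 0.35 to 0.775 m from the base axis. Payload 7.3 kg.
Tool frame: the origin (TCP) lies at the very end of the fingers, on their centre line; the grasp point (between the pads) lies robot.pinch_z behind it (robot.pinch_z is the distance from the TCP to the grasp point, in m); y points along the fingers, z is the direction in which the jaws open and shut, and the axes are right-handed (so a half turn about y gives the same grasp; the last joint's range is limited). The gripper opens to 92 mm and grips with 3 to 60 N. Pads are 19 mm wide; open, the fingers measure 130 mm over their backs; the gripper's body (75 mm by 190 mm) begins 47 mm behind the grasp point.
Start: joints at [1.137, 0.342, 1.524, -0, 1.275, -0.146], TCP at [0.149, 0.503, 0.227] pointing down, gripper open.
Joint ranges: [-2.53, 2.53], [-0.77, 2.02], [0.04, 2.7], [-1, 4.14], [0.28, 2.66], [-3.11, 3.11]. Speed limits (rad/s): [2.57, 2.57, 3.14, 3.14, 3.14, 3.14].

## Interface

Orientations are given as [roll, pitch, yaw] about the fixed x, y, z axes, in that order (R = Rz(yaw) Ry(pitch) Rx(roll)).
In Python, from cell import status, viewer, robot gives the robot as it stands. The module is installed in compiled form; this text tells all that it offers.
- The arm moves only by the shell command python3 -m pendant 'ROWS' [FORCE]. ROWS is JSON, a list that holds one entry, the list of rows, each a list of 7 numbers: the shift along the tool's x, y, z in cm, then the turn, a rotation vector about the tool's x, y, z in rad, then the finger opening in cm, from 0 to 9.18. A call has 1 to 20 rows; each row is the pose to reach, as a shift and turn from the pose commanded when the call began, along the tool's axes at that moment; what a row does not reach only later rows make up. A row lasts 1/10 s, in which the tool goes at most 50 mm and 8.59 degrees, less where a joint would pass 70% of its speed; a pose out of reach is approached as far as the arm can. A call with a gripper value outside its range is refused whole. The fingers move at their own pace and stop on an object; FORCE is the grip in N (left out, the last holds). Time passes only in rows, so rows that repeat a pose let the fingers close. It gives the time, the measured TCP pose, the force and the opening at its end, in the units of the state.
- status.observe(): the state, without advancing time (a new reading comes with each control period).
- viewer.read_camera(name): name is "side" or "top" or "wrist"; returns a dict with "image" (384x512x3 uint8, red, green, blue), "range_z" (384x512 float32, m along the optical axis (not along the pixel's ray), 0 where there is no reading), "fx", "fy", "cx", "cy" (pixels), "distortion" ([k1, k2, p1, p2, k3] as OpenCV has them; the pictures are not rectified), "camera_from_world" (4x4, takes a point from world to camera coordinates). Camera axes: x right, y up, looking along -z (the intrinsics and any distortion apply to the point x, -y, -z); pixel columns grow to the right and rows downward; lengths in m; the calibration is good to about 2 mm. A picture is of the moment at which its call begins.
- robot.hand_in(): hands the job in, once; it reports no verdict.
The state is a dict: "time": time; "qpos": joint angles; "qvel": joint speeds; "joint_efforts": joint torques, N m; "tool_pos": TCP position; "tool_rot": TCP orientation; "contact_force": force on the tool from outside, world axes, zero at the start; "torque": the same for the moment, N m; "opening": finger opening in m.
Only numpy, scipy, OpenCV 4.12 (cv2) and the standard library are available. Lean on these libraries where they do the work, as an engineer would, in place of code of your own. Each camera call takes 0.05 s, during which the arm holds its last target. There are 200 camera calls.

## Working session

There is one attempt and no reset: what is moved stays moved. The work goes in short steps, Python scripts to look and compute and a shell command to move; the robot and the scene stay as the last step left them, time stands still between calls to the robot, and variables do not carry over. Pictures are saved under pics/ and viewed, about 8 in all and at most 12, crops included, and the job is handed in when it is done.

```bash
mkdir -p pics
cat > h.py <<'E'
import numpy as np, cv2
from cell import status, viewer, robot
def pt(c,u,v):
    K=np.array([[c["fx"],0,c["cx"]],[0,c["fy"],c["cy"]],[0,0,1]]);d=np.array(c["distortion"],float)
    r=c["range_z"]; z=np.median([x for x in r[v-1:v+2,u-1:u+2].ravel() if x>0] or [0])
    x,y=cv2.undistortPoints(np.array([[[u,v]]],float),K,d)[0,0]
    p=np.array([x*z,-y*z,-z,1]);return (np.linalg.inv(c["camera_from_world"])@p)[:3]
E
python3 - <<'E'
from h import *
import pickle
s=status.observe();print({k:np.round(v,3) for k,v in s.items()}, robot.pinch_z)
for n in("top","side"):
    c=viewer.read_camera(n);pickle.dump(c,open(n+".pkl","wb"))
    cv2.imwrite(f"pics/{n}0.png",cv2.resize(c["image"][:,:,::-1],None,fx=1.5,fy=1.5))
E
```

```text
{'time': np.float64(0.0), 'qpos': array([ 1.137,  0.343,  1.525, -0.   ,  1.275, -0.146]), 'qvel': array([-0.   ,  0.001,  0.001,  0.002, -0.001,  0.   ]), 'joint_efforts': array([-2.0000e-03, -4.3125e+01, -2.4422e+01,  7.1000e-02,  5.6000e-02,
       -0.0000e+00]), 'tool_pos': array([0.149, 0.503, 0.226]), 'tool_rot': array([-1.572,  0.   , -0.288]), 'contact_force': array([-0.482, -0.069,  0.108]), 'torque': array([ 0.014, -0.025,  0.046]), 'opening': np.float64(0.092)} 0.0188
```

View pics/top0.png

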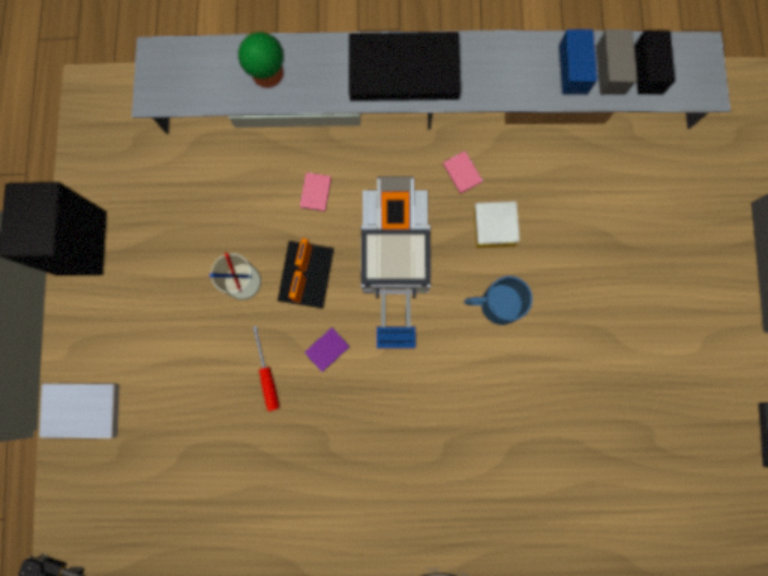

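View pics/side0.png

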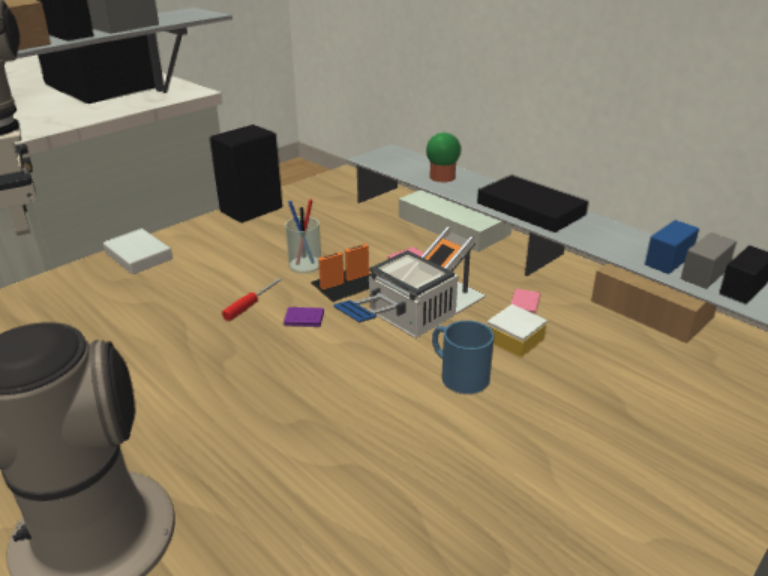

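The top view shows the paddle centred near (396,337) (enlarged ×1.5), the lid at about (396,258) and the drive at (396,210), with the chute pointing up the image. The spare drives are to the left at (300,270) and the mug to the right at (505,300).

Run:
```python
from h import *
import pickle
c=pickle.load(open("top.pkl","rb"))
for n,u,v in [("padL",381,337),("pad",396,337),("padR",411,337),("padback",396,330),("padfront",396,345),("lidFL",368,284),("lidFR",424,284),("lidBL",370,233),("lidBR",425,233),("drive",396,196),("drvb",302,252),("mug",505,283),("shelf",430,108)]:
    print(n,np.round(pt(c,round(u/1.5),round(v/1.5)),4))
# blue paddle pixels
im=c["image"].astype(int);m=(im[:,:,2]>im[:,:,0]+50)
P=np.array([pt(c,u,v) for v,u in np.argwhere(m) if 247<u<282 and 212<v<237])
q=P[P[:,2]>.06];print(len(P),len(q),q.mean(0),q.min(0),q.max(0))
r=cv2.minAreaRect((P[:,:2]*1000).astype(np.float32));print(r)
```

```text
padL [0.5265 0.0956 0.074 ]
pad [0.5262 0.0692 0.0736]
padR [0.5258 0.0428 0.0761]
padback [0.5396 0.069  0.0719]
padfront [0.5128 0.0694 0.0778]
lidFL [0.6201 0.1182 0.0928]
lidFR [0.6192 0.0181 0.0915]
lidBL [0.7108 0.1122 0.0964]
lidBR [0.7098 0.0166 0.096 ]
drive [0.7721 0.0664 0.1107]
drvb [0.6816 0.2372 0.074 ]
mug [ 0.6285 -0.1372  0.0189]
shelf [0.936  0.002  0.1138]
336 336 [0.52692726 0.06940469 0.07472511] [0.50985668 0.03724872 0.06959922] [0.54534211 0.10096296 0.07938682]
((527.6271362304688, 69.14888000488281), (63.652915954589844, 34.95248031616211), 89.3544921875)
```

```bash
python3 -m pendant '[[[1,0,-0.6,0,-0.01,0,0],[3.5,0,-2.2,0,-0.02,0,0],[7,0,-4.5,0,-0.04,0,0],[10.5,0,-6.7,0,-0.06,0,0],[14,0,-8.9,0,-0.08,0,0],[17.5,0,-11.1,0,-0.1,0,0],[21,0,-13.3,0,-0.12,0,0],[24.5,0,-15.6,0,-0.14,0,0],[28,0,-17.8,0,-0.16,0,0],[31.5,0,-20,0,-0.18,0,0],[35,0,-22.2,0,-0.2,0,0],[38.5,0,-24.5,0,-0.22,0,0],[42,0,-26.7,0,-0.24,0,0],[45,0,-28.6,0,-0.26,0,0],[47,0,-29.9,0,-0.27,0,0],[48.6,0,-30.9,0,-0.28,0,0],[48.6,0,-30.9,0,-0.28,0,0],[48.6,0,-30.9,0,-0.28,0,0]]]' 20
```

```text
time: 1.9
tool_pos: [0.5269, 0.0693, 0.2262]
tool_rot: [-1.57, 0.001, -0.009]
contact_force: [-0.3, -0.2, 1.0]
opening: 0.0004
```

```bash
python3 -m pendant '[[[0,1,0,0,0,0,0],[0,3,0,0,0,0,0],[0,5,0,0,0,0,0],[0,7,0,0,0,0,0],[0,9,0,0,0,0,0],[0,11,0,0,0,0,0],[0,12.5,0,0,0,0,0],[0,13.5,0,0,0,0,0],[0,14,0,0,0,0,0],[0,14,0,0,0,0,0]]]'
python3 - <<'E'
from h import *
im=viewer.read_camera("side")["image"][:,:,::-1]
cv2.imwrite("pics/s1.png",cv2.resize(im[120:240,180:340],None,fx=5,fy=5,interpolation=2))
E
```

```text
time: 2.9
tool_pos: [0.5269, 0.0696, 0.0863]
tool_rot: [-1.571, 0.001, -0.007]
contact_force: [-0.8, 0.5, 0.8]
opening: 0.0008
```

View pics/s1.png

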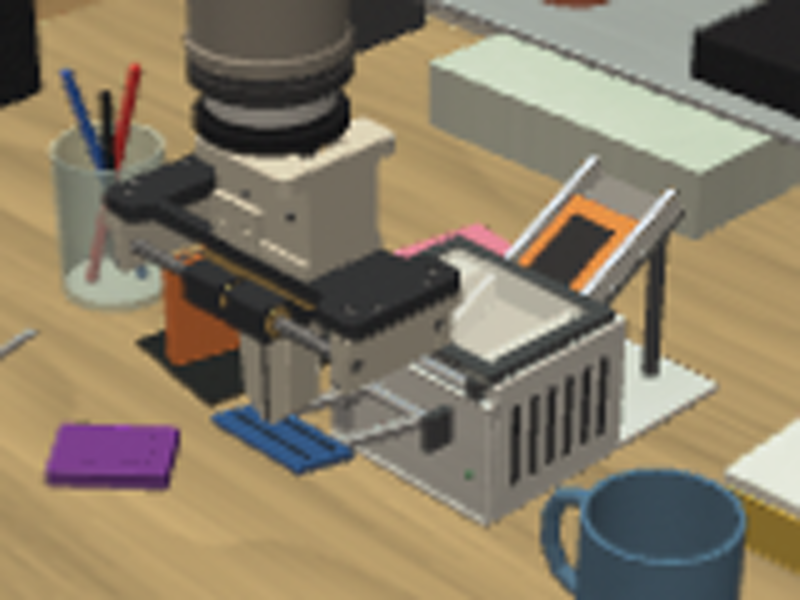

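The closed fingertips stand just above the middle of the paddle (crop around (270,410)), and the body is clear of the lid.

```bash
python3 -m pendant '[[[0,0.3,0,0,0,0,0],[0,0.6,0,0,0,0,0],[0,0.9,0,0,0,0,0],[0,1.2,0,0,0,0,0],[0,1.5,0,0,0,0,0],[0,1.8,0,0,0,0,0],[0,2.1,0,0,0,0,0],[0,2.4,0,0,0,0,0],[0,2.7,0,0,0,0,0],[0,3,0,0,0,0,0],[0,3.3,0,0,0,0,0],[0,3.6,0,0,0,0,0],[0,3.9,0,0,0,0,0],[0,4.2,0,0,0,0,0],[0,4.4,0,0,0,0,0],[0,4.6,0,0,0,0,0],[0,4.7,0,0,0,0,0],[0,4.7,0,0,0,0,0]]]'
python3 - <<'E'
from h import *
im=viewer.read_camera("side")["image"][:,:,::-1]
cv2.imwrite("pics/s2.png",cv2.resize(im[120:240,180:340],None,fx=5,fy=5,interpolation=2))
E
```

```text
time: 4.75
tool_pos: [0.5283, 0.0692, 0.04]
tool_rot: [-1.571, -0.002, -0.008]
contact_force: [1.8, 0.3, 3.9]
opening: 0.0004
```

View pics/s2.png

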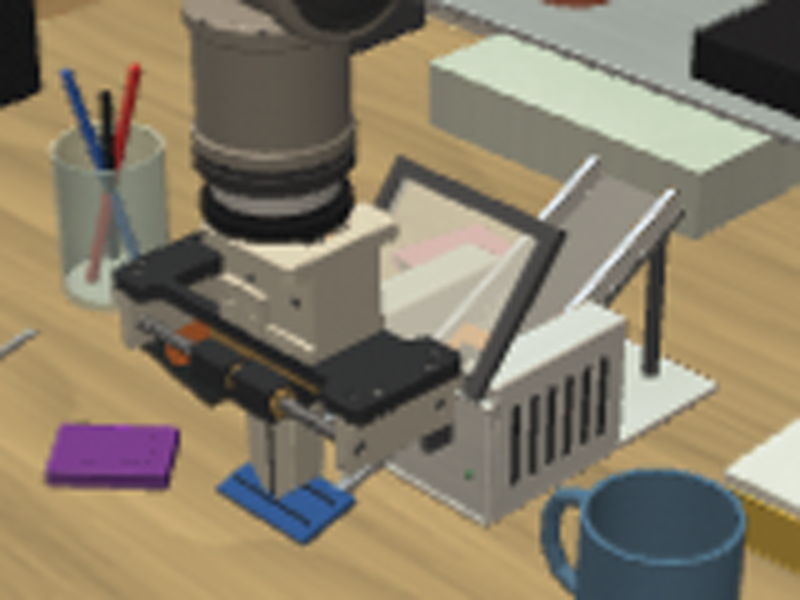

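The lid is up and the drive has slid down inside (orange near (460,335)). I'll press on to the stop.

```bash
python3 -m pendant '[[[0,0.1,0,0,0,0,0],[0,0.2,0,0,0,0,0],[0,0.3,0,0,0,0,0],[0,0.3,0,0,0,0,0]]]'; python3 -m pendant '[[[0,0.1,0,0,0,0,0],[0,0.2,0,0,0,0,0],[0,0.2,0,0,0,0,0],[0,0.2,0,0,0,0,0]]]'
```

```text
time: 5.2
tool_pos: [0.5285, 0.0692, 0.0387]
tool_rot: [-1.571, -0.003, -0.008]
contact_force: [-1.8, -0.3, 18.1]
opening: 0.0003
time: 5.6
tool_pos: [0.5286, 0.0692, 0.0383]
tool_rot: [-1.571, -0.004, -0.008]
contact_force: [-6.8, 0.3, 32.9]
opening: 0.0005
```

At the stop (the force jumps). I'll ease off 2 mm of command, hold, and check the drive is still.

```bash
python3 -m pendant '[[[0,-0.2,0,0,0,0,0],[0,-0.2,0,0,0,0,0],[0,-0.2,0,0,0,0,0],[0,-0.2,0,0,0,0,0],[0,-0.2,0,0,0,0,0],[0,-0.2,0,0,0,0,0],[0,-0.2,0,0,0,0,0],[0,-0.2,0,0,0,0,0]]]'
cat > look.py <<'E'
from h import *
import sys
c=viewer.read_camera("top");im=c["image"].astype(int)
m=(im[:,:,0]>im[:,:,2]+90)&(im[:,:,0]>160)
P=np.array([(u,v) for v,u in np.argwhere(m) if 235<u<295 and 100<v<235])
print("top orange",len(P),P.mean(0) if len(P) else 0)
s=viewer.read_camera("side")["image"];a=s.astype(int)
o=np.argwhere((a[:,:,0]>a[:,:,2]+70)&(a[:,:,0]>150))
o=o[(o[:,0]>150)&(o[:,0]<215)&(o[:,1]>250)&(o[:,1]<310)];print("side orange",len(o),o.mean(0) if len(o) else 0)
A=cv2.resize(c["image"][95:245,220:310],None,fx=4,fy=4,interpolation=2);B=cv2.resize(s[150:220,240:310],(430,430),interpolation=2)
B=cv2.copyMakeBorder(B,0,170,0,0,0);cv2.imwrite("pics/"+sys.argv[1],np.hstack([A,B])[:,:,::-1])
E
python3 look.py h1.png; python3 -m pendant '[[[0,0,0,0,0,0,0],[0,0,0,0,0,0,0],[0,0,0,0,0,0,0],[0,0,0,0,0,0,0],[0,0,0,0,0,0,0]]]'; python3 look.py h2.png
```

```text
time: 6.4
tool_pos: [0.5284, 0.0692, 0.0387]
tool_rot: [-1.571, -0.003, -0.008]
contact_force: [-2.0, 0.8, 18.6]
opening: 0.0004
top orange 0 0
side orange 225 [169.50666667 284.87111111]
time: 7.0
tool_pos: [0.5285, 0.0692, 0.0387]
tool_rot: [-1.571, -0.003, -0.008]
contact_force: [-2.2, 0.3, 19.2]
opening: -0.0001
top orange 0 0
side orange 226 [169.69469027 284.92477876]
```

View pics/h2.png

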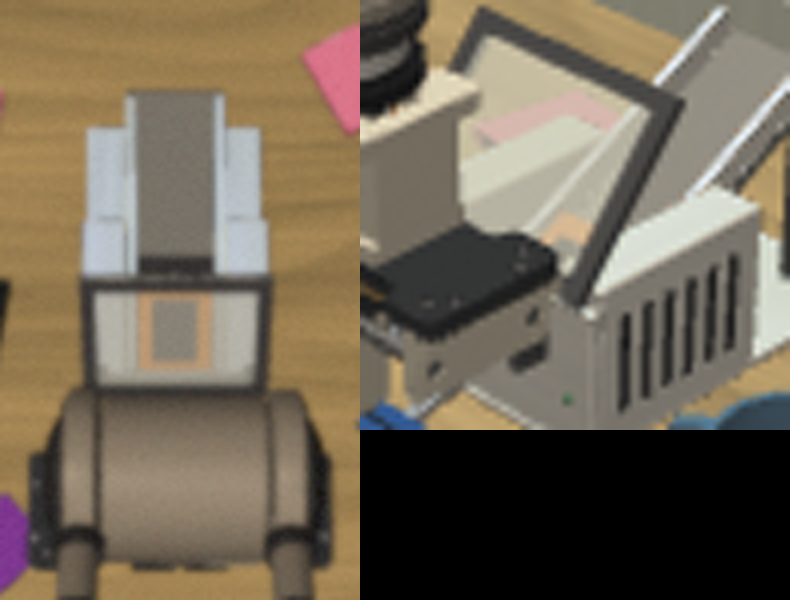

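The drive shows through the raised lid in the bay (orange frame at crop (175,331)). I'll check it against the expected home and for stillness.

Run:
```python
from h import *
import pickle
c=pickle.load(open("top.pkl","rb"))
a,b=[cv2.imread("pics/"+n).astype(int)[:400,:360] for n in("h1.png","h2.png")]
print("diff",abs(a-b)[270:390,80:270].max(),abs(a-b)[270:390,80:270].mean(),"ref",abs(a-b)[:90].mean())
K=np.array([[c["fx"],0,c["cx"]],[0,c["fy"],c["cy"]],[0,0,1]])
t=np.radians(28);ox,oy=.527+.155,.0685
for dx in(-.035,0,.035):
    p=np.array([ox-.019+dx*np.cos(t)-.012*np.sin(t),oy,.038+dx*np.sin(t)+.012*np.cos(t),1])
    q=(c["camera_from_world"]@p)[:3]*[1,-1,-1]
    u=cv2.projectPoints(q[None],np.zeros(3),np.zeros(3),K,np.array(c["distortion"]))[0].ravel()
    print(dx,u,(u-[220,95])*4)
```

```text
diff 13 1.6612719298245615 ref 1.5970576131687242
-0.035 [263.65557824 189.81749151] [174.62231298 379.26996604]
0 [263.5641682  177.78225736] [174.25667281 331.12902944]
0.035 [263.47035129 165.52234634] [173.88140516 282.08938536]
```

Seen and predicted home agree to a pixel, and nothing is moving. Now the slow release.

```bash
python3 -m pendant '[[[0,-0.1,0,0,0,0,0],[0,-0.2,0,0,0,0,0],[0,-0.3,0,0,0,0,0],[0,-0.4,0,0,0,0,0],[0,-0.5,0,0,0,0,0],[0,-0.6,0,0,0,0,0],[0,-0.7,0,0,0,0,0],[0,-0.8,0,0,0,0,0],[0,-0.9,0,0,0,0,0],[0,-1,0,0,0,0,0],[0,-1.1,0,0,0,0,0],[0,-1.2,0,0,0,0,0],[0,-1.3,0,0,0,0,0],[0,-1.4,0,0,0,0,0],[0,-1.5,0,0,0,0,0],[0,-1.6,0,0,0,0,0],[0,-1.7,0,0,0,0,0],[0,-1.8,0,0,0,0,0],[0,-1.9,0,0,0,0,0],[0,-2,0,0,0,0,0]]]'
python3 -m pendant '[[[0,-0.1,0,0,0,0,0],[0,-0.2,0,0,0,0,0],[0,-0.3,0,0,0,0,0],[0,-0.4,0,0,0,0,0],[0,-0.5,0,0,0,0,0],[0,-0.6,0,0,0,0,0],[0,-0.7,0,0,0,0,0],[0,-0.8,0,0,0,0,0],[0,-0.9,0,0,0,0,0],[0,-1,0,0,0,0,0],[0,-1.08,0,0,0,0,0],[0,-1.16,0,0,0,0,0],[0,-1.24,0,0,0,0,0],[0,-1.32,0,0,0,0,0],[0,-1.4,0,0,0,0,0],[0,-1.45,0,0,0,0,0],[0,-1.5,0,0,0,0,0],[0,-1.55,0,0,0,0,0],[0,-1.6,0,0,0,0,0],[0,-1.65,0,0,0,0,0]]]'
python3 -m pendant '[[[0,-0.05,0,0,0,0,0],[0,-0.1,0,0,0,0,0],[0,-0.15,0,0,0,0,0],[0,-0.2,0,0,0,0,0],[0,-0.25,0,0,0,0,0],[0,-0.3,0,0,0,0,0],[0,-0.35,0,0,0,0,0],[0,-0.4,0,0,0,0,0],[0,-0.45,0,0,0,0,0],[0,-0.5,0,0,0,0,0],[0,-0.55,0,0,0,0,0],[0,-0.6,0,0,0,0,0],[0,-0.65,0,0,0,0,0],[0,-0.7,0,0,0,0,0],[0,-0.75,0,0,0,0,0],[0,-0.8,0,0,0,0,0]]]'
```

```text
time: 9.1
tool_pos: [0.5273, 0.0692, 0.0568]
tool_rot: [-1.571, -0.0, -0.008]
contact_force: [-3.8, 0.7, 4.3]
opening: 0.0005
time: 11.1
tool_pos: [0.5273, 0.0692, 0.0732]
tool_rot: [-1.571, -0.0, -0.008]
contact_force: [3.7, 0.2, 3.1]
opening: 0.0002
time: 12.7
tool_pos: [0.5273, 0.0692, 0.0812]
tool_rot: [-1.571, 0.0, -0.008]
contact_force: [-0.6, 0.4, 0.3]
opening: 0.0006
```

Contact has ended (0.3 N). Now rising straight up and backing clear.

```bash
python3 -m pendant '[[[0,-0.5,0,0,0,0,0],[0,-1.5,0,0,0,0,0],[0,-3,0,0,0,0,0],[0,-5,0,0,0,0,0],[0,-7.5,0,0,0,0,0],[0,-10,0,0,0,0,0],[-1,-12,0,0,0,0,0],[-3,-13.5,0,0,0,0,0],[-6,-14.5,0,0,0,0,0],[-8,-15,0,0,0,0,0],[-10,-15,0,0,0,0,0],[-11,-15,0,0,0,0,0],[-11,-15,0,0,0,0,0]]]'
python3 look.py e.png
python3 - <<'E'
from h import *
cv2.imwrite("pics/s3.png",cv2.resize(viewer.read_camera("side")["image"][120:240,180:340,::-1],None,fx=5,fy=5,interpolation=2))
E
```

```text
time: 14.0
tool_pos: [0.4167, 0.0701, 0.232]
tool_rot: [-1.571, -0.001, -0.008]
contact_force: [0.8, -1.1, 0.6]
opening: 0.0003
top orange 0 0
side orange 556 [166.75719424 269.96942446]
```

View pics/s3.png

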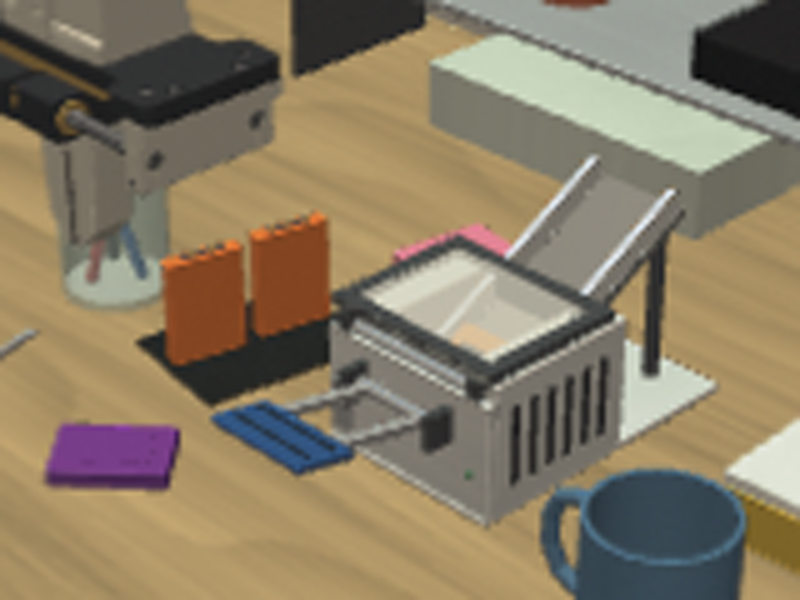

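View pics/e.png

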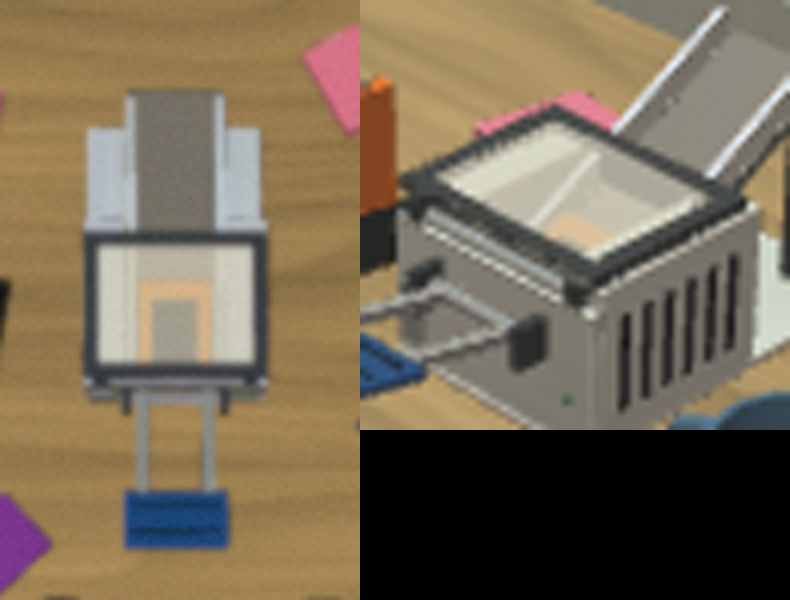

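The lid is shut and the paddle is back at rest. The drive is home (its frame's upper edge at crop row 282, as predicted) and the spare drives, mug and notes block look unmoved.

```bash
python3 -c "from cell import robot;print(robot.hand_in())"
```

```text
the job is handed in; nothing more can be done
None
```

The job is done and handed in at about 14 s on the robot's clock, well inside the 42 s limit.

- **Press:** With closed fingertips I pushed the paddle down to its stop, where the force rose from about 4 N to a peak of 33 N. The lid rose and the drive slid in. I eased off to about 19 N and held it there.
- **Drive home:** Before release, the drive's image centre matched the predicted home position to within a pixel. Two pictures about 0.6 s apart showed no movement beyond image noise.
- **Release:** I let the lever up over about 4 s, slower near the end. The fingertips stayed in contact (3 to 4 N) until the paddle was almost at rest, then I lifted away and moved clear.
- **Final check:** The last pictures show the lid shut, the lever up, the drive still home, and the spare drives and mug where they were. The screwdriver is mostly outside those crops, and I did not measure the bystanders' positions.

No check failed or disagreed.

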